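Centre a loose mill crank in its free play and clamp it

ROBOT

A 6-joint arm with a two-finger parallel gripper is mounted at the origin on the work surface. World frame = base frame: x ahead of the robot, y to its left, z up, the work surface at z = 0. Lengths are in m, angles in rad, forces in N, time in s.
With the tool pointing down it reaches from about 0.25 to 0.725 m from the base axis. Payload 4 kg.
Tool frame: the origin (TCP) lies on the centre line of the jaws, within the pads' length; the fingertips stand 14 mm ahead of it and the grasp point (between the pads) lies 5 mm behind it; z points along the fingers, x is the direction in which the jaws open and shut, and the axes are right-handed (so a half turn about z gives the same grasp; the last joint's range is limited). The gripper opens to 85 mm and grips with 20 to 120 N. Pads are 22 mm wide; open, the fingers measure 114 mm over their backs; the gripper's body (76 mm by 85 mm) begins 54 mm behind the grasp point. The pads swing forward as they close: fully open they stand 13 mm farther back than shut.
Start: joints at [-1.139, 0.241, 0.005, 1.335, 0, 1.571], TCP at [0.209, -0.454, 0.245] pointing down, gripper open.
Joint ranges: [-2.72, 2.72], [-1.05, 1.87], [-1.09, 1.28], [-1.99, 2.15], [-1.42, 1.44], [-3.14, 3.14]. Speed limits (rad/s): [2.79, 2.79, 3.14, 3.14, 3.14, 3.14].

INTERFACE

Orientations are given as a unit quaternion [x, y, z, w].
In Python, from workcell import bot gives the robot as it stands.
- The arm moves only by the tool play_rows, never from a script. Its argument "motion" is a list of rows, each an object with "fingers": the closure, from -1 (fully open) to 1 (shut), so that 0 is half open; "translation": the shift along the tool's x, y, z in cm, a list of three; "roll": the turn about the tool's z in degrees. A call has 1 to 20 rows; each row is the pose to reach, as a shift and turn from the pose commanded when the call began, along the tool's axes at that moment; what a row does not reach only later rows make up. A row lasts 1/12 s, in which the tool goes at most 41.7 mm and 7.16 degrees, less where a joint would pass 70% of its speed; a pose out of reach is approached as far as the arm can. A call with a gripper value outside its range is refused whole. The fingers move at their own pace and stop on an object; the grip force is fixed at half the most. Time passes only in rows, so rows that repeat a pose let the fingers close. It gives the time, the measured TCP pose, the force and the opening at its end, in the units of the state.
- bot.get_obs(): the state, without advancing time (a new reading comes with each control period).
- bot.camera(name): name is "scene" or "top" or "wrist"; returns a dict with "pixels" (420x560x3 uint8, red, green, blue), "intrinsics" (3x3 intrinsics, pixels), "world_to_cam" (4x4, takes a point from world to camera coordinates). Camera axes: x right, y down, z forward; pixel columns grow to the right and rows downward; lengths in m; the calibration is good to about 2 mm. A picture is of the moment at which its call begins. There is no depth.
- bot.job_done(): hands the job in, once; it reports no verdict.
The state is a dict: "clock": time; "joint_pos": joint angles; "joint_vel": joint speeds; "tau": joint torques, N m; "eef_pos": TCP position; "tool_rot": TCP orientation; "ft_force": force on the tool from outside, world axes, zero at the start; "ft_torque": the same for the moment, N m; "grip_width": finger opening in m.
Only numpy, scipy, OpenCV 4.12 (cv2) and the standard library are available. Lean on these libraries where they do the work, as an engineer would, in place of code of your own. Each camera call takes 0.05 s, during which the arm holds its last target. There are 200 camera calls.

TASK

The crank of the hand mill has worked loose on its drive. Rock it gently by its wooden knob, first anticlockwise (seen from above) and then clockwise, until you feel it bear on the drive each way, without forcing the burrs round; then leave the crank standing in the middle of that free play and push the red clamp plug on its hub fully home. Leave everything else on the worktop where it is.

Things in the scene. Friction and masses are not known exactly. Their poses are not given: they have to be found in the camera images.
- crank_knob (a point): Centre of the upright wooden knob at the end of the mill's crank. The knob is round, 24 mm across, reaches from 19 mm below this point to 18 mm above it, is fixed to the crank and does not spin. The steel crank arm (18 mm wide, 7 mm thick) lies level just below it and runs to the hub, 90 mm away. x points level from knob to hub, z up.
- crank_hub (a point): Centre of the crank's hub (38 mm across, 18 mm tall), on the upright axis about which the crank turns (knob radius 90 mm). The crank moves freely (about 0.6 N friction at the knob) through its play: 12 to 24 mm of knob travel, different each time, either side of a middle that cannot be seen. It starts somewhere within. Released, it stays where it is left.
- mill: Green hand mill on a dark wood foot, fixed to the worktop, 132 mm across, 152 mm tall; origin on its axis, on the worktop. At each end of the play the crank meets the hidden drive through a springy coupling: the force at the knob rises about 2 N per mm, and at about 8 N the burrs begin to turn, which is too much. 2 to 5 N against each end is right.
- plug_top (a point): Centre of the top of the red clamp plug, 24 mm across, on the axis of the mill; it stands 22 mm above the hub, its top 7 mm above the knob's centre, z up. It pushes straight down 8 mm to a solid stop against about 4 N of friction and stays where it is left. It turns with the crank.
- plug (a joint): How far the red clamp plug is pushed in, in m: 0 out, 0.008 fully home.
- kettle: Stainless steel cordless kettle with its lid popped half open, 156 mm across, about 250 mm tall, standing on its round black base; origin at the centre of its underside. Bystander.
- jug: Clear plastic measuring jug, 112 mm across, 140 mm tall; origin at the centre of its underside. Bystander.
- bottle_brush: Green bottle brush lying on the worktop, 290 mm long, 40 mm thick, its axis along x; origin underneath. Bystander.
- glass_bottle: Empty clear glass bottle with a metal twist cap, 68 mm across, 210 mm tall; origin at the centre of its underside. Bystander.
- mug: Blue mug, 82 mm across, 92 mm tall; origin at the centre of its underside. Bystander.
- teaspoon: Steel teaspoon lying along its x axis, 150 mm long; origin underneath. Bystander.
- coffee_jar: Amber jar with a black lid, 90 mm across, 120 mm tall; origin at the centre of its underside. Bystander.
Things that resemble listed ones, but are neither listed nor needed, are in the scene too. What is shaped like the mill but pink or purple is not meant.

How it is judged:
On the way, in this order (a step that is already met when the one before it is completed fails the run):
1. the crank has been turned anticlockwise (from above) until it bears on the drive with a light force (over about 1 N at the knob) (contact force between crank_dog and drive_face_ccw above 2.2 N), for 0.1 s.
2. then clockwise until it bears on the drive the other way (contact force between crank_dog and drive_face_cw above 2.2 N), for 0.1 s.
3. then, with the crank in the middle of its free play (within 4 mm of knob travel), the red plug has been pushed home (value of joint plug above 0.0065 m and horizontal distance between crank_dog and play_middle below 0.00178 m), for 0.2 s.
At the end, for the whole second after the job is handed in: The crank stands within 4 mm of knob travel of the middle of its free play, the red plug is pushed in at least 6.5 mm of its 8 mm, and none of the other things has been moved more than 20 mm (all of step 3); the robot touches nothing.
It fails at once if the burrs are forced round (by more than about 0.06 rad) (distance of burr_mark from where it was at the start of the episode above 0.0025 m).
It fails at once if the red plug is pushed in more than 3 mm while the crank is more than 5 mm of knob travel from the middle of its play (value of joint plug above 0.003 m and horizontal distance between crank_dog and play_middle above 0.0022 m).
It fails at once if the kettle, jug, brush, bottle, mug, teaspoon or coffee jar is moved more than 20 mm (distance of any of kettle, jug, bottle_brush, glass_bottle, mug, teaspoon, coffee_jar from where it was at the start of the episode above 0.02 m).
It also fails if it takes over 58 s, if anything falls off the work surface, if the arm or the gripper's body presses on something with over 40 N, if the wrist force passes 120 N, or if a joint passes its speed limit or range.

## Working session

There is one attempt and no reset: what is moved stays moved. The work goes in short steps, Python scripts to look and compute and a tool call to move; the robot and the scene stay as the last step left them, time stands still between calls to the robot, and variables do not carry over. Pictures are saved under pics/ and viewed, about 8 in all and at most 12, crops included, and the job is handed in when it is done.

Besides the shell and the picture viewer there is one more tool, called after "Emit:" as name(argument=value, ...), one argument or row to a line, values as JSON. play_rows: Moves the arm, as the interface text tells. Its arguments: {"type":"object","properties":{"motion":{"type":"array","items":{"type":"object","properties":{"fingers":{"type":"number"},"translation":{"type":"array","items":{"type":"number"}},"roll":{"type":"number"}}}}},"required":["motion"]}

```bash
mkdir -p pics; python3 - <<'E'
from workcell import bot
import cv2,numpy as np
o=bot.get_obs();print({k:np.round(v,3) for k,v in o.items()})
for n in("scene","top"):
    c=bot.camera(n);cv2.imwrite(f"pics/{n}0.png",c["pixels"][:,:,::-1]);np.savez(f"{n}0.npz",**c);print(n,c["intrinsics"],np.round(c["world_to_cam"],4))
E
```

```text
{'clock': np.float64(0.0), 'joint_pos': array([-1.139,  0.241,  0.004,  1.335,  0.   ,  1.571]), 'joint_vel': array([ 0.001, -0.001, -0.   , -0.   , -0.002, -0.   ]), 'tau': array([-0.0000e+00, -3.7232e+01,  2.5241e+01,  1.7000e-02, -0.0000e+00,
        0.0000e+00]), 'eef_pos': array([ 0.209, -0.454,  0.244]), 'tool_rot': array([ 0.842, -0.539, -0.001, -0.001]), 'ft_force': array([0.585, 0.062, 0.083]), 'ft_torque': array([ 0.012,  0.021, -0.009]), 'grip_width': np.float64(0.085)}
scene [[420.39591316   0.         280.31978728]
 [  0.         420.39591316 208.87774965]
 [  0.           0.           1.        ]] [[-0.9132  0.4074 -0.0056  0.456 ]
 [ 0.3878  0.865  -0.3185 -0.1717]
 [-0.1249 -0.293  -0.9479  1.2817]
 [ 0.      0.      0.      1.    ]]
top [[480.72461961   0.         276.12973166]
 [  0.         480.72461961 209.55549413]
 [  0.           0.           1.        ]] [[-0.0255 -0.9995 -0.0182  0.0515]
 [-0.9865  0.0281 -0.1614  0.5231]
 [ 0.1618  0.0138 -0.9867  1.5652]
 [ 0.      0.      0.      1.    ]]
```

View pics/scene0.png

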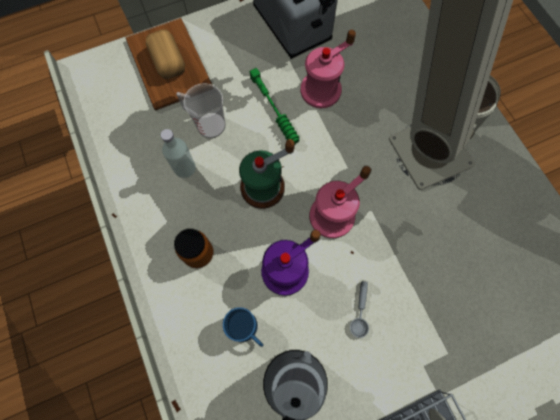

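View pics/top0.png

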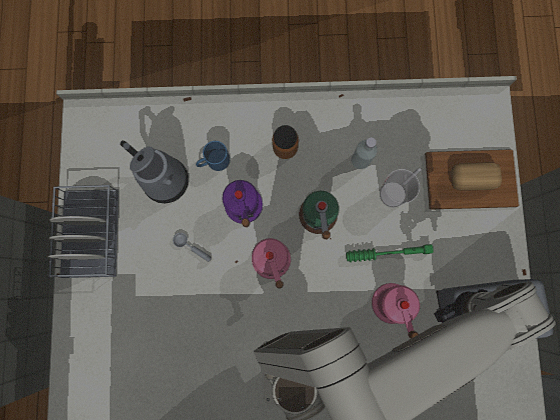

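Candidates for the mill, scene/top pixels: green (262,178)/(320,210); pink (335,208)/(270,258) and (323,75)/(396,303); purple (286,265)/(242,200). I choose the green one: its red plug is at (260,162)/(322,207) and its knob at (290,146)/(326,235). Next I'll measure it and check it in a close crop.

```bash
cat > h.py <<'E'
import numpy as np,cv2
def ray(c,uv):
    T=c["world_to_cam"];R=T[:3,:3];d=R.T@np.linalg.solve(c["intrinsics"],[uv[0],uv[1],1]);return -R.T@T[:3,3],d/np.linalg.norm(d)
def plane(c,uv,z):
    o,d=ray(c,uv);return o+d*(z-o[2])/d[2]
def tri(c1,u1,c2,u2):
    o1,d1=ray(c1,u1);o2,d2=ray(c2,u2);s=np.linalg.lstsq(np.c_[d1,-d2],o2-o1,rcond=None)[0]
    a,b=o1+s[0]*d1,o2+s[1]*d2;return (a+b)/2,np.linalg.norm(a-b)
def proj(c,p):
    q=c["world_to_cam"][:3,:3]@p+c["world_to_cam"][:3,3];u=c["intrinsics"]@q;return u[:2]/u[2]
def blobs(c,lo,hi,box,lohi2=None):
    x0,y0,x1,y1=box;h=cv2.cvtColor(np.ascontiguousarray(c["pixels"][y0:y1,x0:x1]),cv2.COLOR_RGB2HSV)
    m=cv2.inRange(h,np.array(lo),np.array(hi))
    if lohi2: m|=cv2.inRange(h,np.array(lohi2[0]),np.array(lohi2[1]))
    n,_,s,ce=cv2.connectedComponentsWithStats(m);return [(s[i,4],ce[i]+[x0,y0],s[i,:4]+[x0,y0,0,0]) for i in range(1,n) if s[i,4]>5]
E
python3 - <<'E'
from h import *
S=np.load("scene0.npz");T=np.load("top0.npz")
for n,c,b in(("s",S,(235,130,310,210)),("t",T,(298,185,345,245))):
    print(n,"red",blobs(c,(0,170,100),(5,255,255),b,((174,170,100),(180,255,255))))
    print(n,"brown",blobs(c,(4,90,25),(18,255,130),b))
a=cv2.resize(S["pixels"][120:220,220:320,::-1],(400,400),interpolation=3);t=cv2.resize(T["pixels"][170:250,280:360,::-1],(400,400),interpolation=3)
cv2.imwrite("pics/crop1.png",np.hstack([a,t]))
E
```

```text
s red [(np.int32(12), array([258.25      , 160.66666667]), array([256, 159,   5,   4]))]
s brown [(np.int32(84), array([289.3452381 , 145.54761905]), array([286, 140,   8,  12])), (np.int32(14), array([258.64285714, 157.42857143]), array([254, 156,  10,   5])), (np.int32(299), array([262.75585284, 197.49498328]), array([241, 180,  43,  28]))]
t red []
t brown [(np.int32(9), array([300.77777778, 214.77777778]), array([299, 213,   4,   6])), (np.int32(14), array([302.28571429, 221.57142857]), array([300, 218,   5,   8])), (np.int32(26), array([331.61538462, 224.69230769]), array([328, 219,   9,  11])), (np.int32(56), array([312.94642857, 229.73214286]), array([306, 225,  16,   9])), (np.int32(44), array([325.79545455, 234.63636364]), array([322, 231,   8,   8]))]
```

View pics/crop1.png

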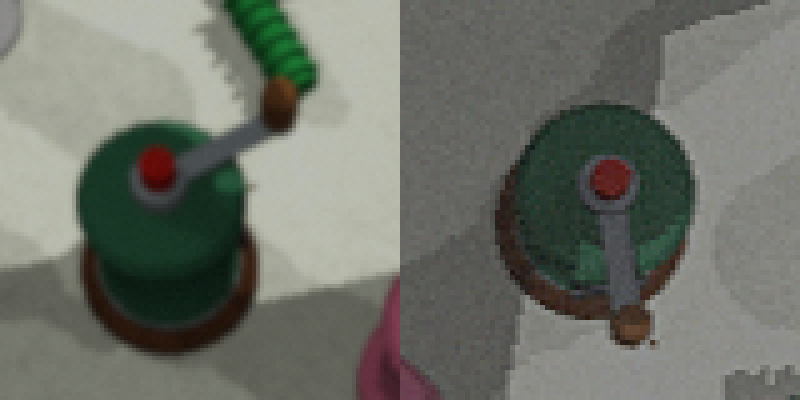

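The crop confirms the green mill: red plug at about (259,161) scene and (322,206) top, knob at (290,145.5) and (326,235).

```bash
python3 - <<'E'
from h import *
S=np.load("scene0.npz");T=np.load("top0.npz")
p,e=tri(S,(259.2,161.3),T,(322.2,205.8));k,e2=tri(S,(290,145.5),T,(326,235))
print(p,e,k,e2,np.linalg.norm((p-k)[:2]))
for z in(.15,.16,.17,.18,.19):print(z,plane(S,(259,161),z),plane(T,(322.2,205.8),z),plane(S,(290,145.5),z),plane(T,(326,235),z))
from scipy.spatial.transform import Rotation as R
print(R.from_quat([ 0.842, -0.539, -0.001, -0.001]).as_matrix().round(3))
E
```

```text
[ 0.51009168 -0.10598453  0.17774762] 0.0007061589361453476 [ 0.41978484 -0.11356641  0.18008456] 0.0005950520556209245 0.09062455899404044
0.15 [ 0.506749   -0.11977239  0.15      ] [ 0.51450922 -0.10806808  0.15      ] [ 0.41316094 -0.12762158  0.15      ] [ 0.42278826 -0.11603214  0.15      ]
0.16 [ 0.50809641 -0.11524981  0.16      ] [ 0.51281682 -0.10723555  0.16      ] [ 0.4154324 -0.1230215  0.16     ] [ 0.42171568 -0.11514578  0.16      ]
0.17 [ 0.50944382 -0.11072723  0.17      ] [ 0.51112441 -0.10640301  0.17      ] [ 0.41770386 -0.11842143  0.17      ] [ 0.4206431  -0.11425943  0.17      ]
0.18 [ 0.51079123 -0.10620465  0.18      ] [ 0.50943201 -0.10557048  0.18      ] [ 0.41997532 -0.11382135  0.18      ] [ 0.41957052 -0.11337308  0.18      ]
0.19 [ 0.51213864 -0.10168207  0.19      ] [ 0.5077396  -0.10473795  0.19      ] [ 0.42224678 -0.10922127  0.19      ] [ 0.41849794 -0.11248673  0.19      ]
[[ 0.419 -0.908 -0.001]
 [-0.908 -0.419  0.003]
 [-0.003 -0.001 -1.   ]]
```

Emit:
play_rows(
  motion=[
    {"fingers":-0.2,"translation":[-4,-6,0],"roll":5},
    {"fingers":-0.2,"translation":[-8,-12,0],"roll":10},
    {"fingers":-0.2,"translation":[-14,-21,0],"roll":18},
    {"fingers":-0.2,"translation":[-18,-28,0],"roll":24.8},
    {"fingers":-0.2,"translation":[-22,-33.4,0],"roll":24.8},
    {"fingers":-0.2,"translation":[-22,-33.4,0],"roll":24.8},
    {"fingers":-0.2,"translation":[-22,-33.4,0],"roll":24.8},
    {"fingers":-0.2,"translation":[-22,-33.4,0],"roll":24.8},
    {"fingers":-0.2,"translation":[-22,-33.4,0],"roll":24.8},
    {"fingers":-0.2,"translation":[-22,-33.4,0],"roll":24.8},
    {"fingers":-0.2,"translation":[-22,-33.4,0],"roll":24.8},
    {"fingers":-0.2,"translation":[-22,-33.4,0],"roll":24.8},
    {"fingers":-0.2,"translation":[-22,-33.4,0],"roll":24.8},
    {"fingers":-0.2,"translation":[-22,-33.4,0],"roll":24.8},
    {"fingers":-0.2,"translation":[-22,-33.4,0],"roll":24.8},
  ],
)

```text
clock: 1.35
eef_pos: [0.4198, -0.1157, 0.2452]
tool_rot: [-0.706, 0.708, 0.0, -0.0]
ft_force: [-0.7, -0.2, -0.7]
grip_width: 0.0513
```

```bash
python3 - <<'E'
from workcell import bot
from h import *
o=bot.get_obs();print(o["eef_pos"],o["tool_rot"],o["ft_force"],o["grip_width"],o["joint_pos"],o["clock"])
c=bot.camera("wrist");np.savez("w1.npz",**c);cv2.imwrite("pics/w1.png",c["pixels"][:,:,::-1])
print(proj(c,np.array([.42,-.1135,.175])),proj(c,np.array([.42,-.1135,.193])),proj(c,np.array([.510,-.106,.180])))
E
```

```text
[ 0.41983072 -0.1156551   0.24519728] [-7.05860766e-01  7.08350565e-01  1.52783521e-04 -1.80881083e-04] [-0.67008302 -0.24450994 -0.70931542] 0.051330518040809785 [-2.68704477e-01  1.13353876e-01 -1.51504946e-01  1.30638218e+00
 -1.62801507e-04  2.87640932e+00] 1.35
[270.93027711 236.66511389] [270.5784451  249.22082387] [254.61008855  74.19717481]
```

View pics/w1.png

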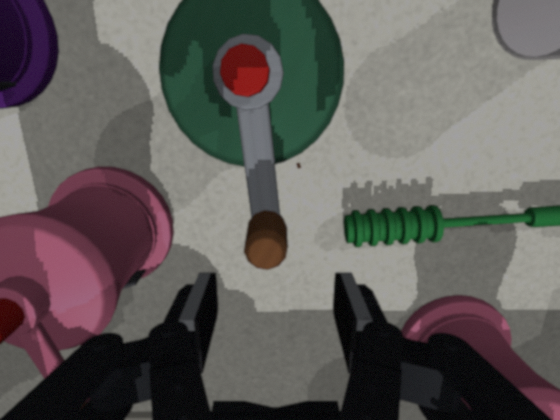

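The wrist view shows the knob top at (266,246) and the plug top at (245,70), with the jaws straddling columns 215 to 335. Next I'll locate both precisely by colour.

```bash
python3 - <<'E'
from h import *
c=np.load("w1.npz")
print("red",blobs(c,(0,170,60),(6,255,255),(200,30,300,110),((172,170,60),(180,255,255))))
print("brown",blobs(c,(4,90,25),(18,255,200),(235,200,300,275)))
print("cam",ray(c,(280,210)))
for z in(.18,.185,.19):print(z,plane(c,(245,70),z),plane(c,(266,248),z))
print("axis",proj(c,np.array([.4198,-.1157,.192])),proj(c,np.array([.4198,-.1157,.235])))
S=np.load("scene0.npz");T=np.load("top0.npz")
print(tri(c,(245,70),T,(322.2,205.8)),tri(c,(245,70),S,(259.2,161.3)))
E
```

```text
red [(np.int32(1882), array([244.31137088,  69.86875664]), array([221,  45,  48,  51]))]
brown [(np.int32(1901), array([265.90899527, 240.04576539]), array([245, 211,  41,  58]))]
cam (array([ 0.50170933, -0.11618971,  0.37310845]), array([-0.3118358 , -0.01289258, -0.95004853]))
0.18 [ 0.51197062 -0.1012426   0.18      ] [ 0.4148939  -0.11062596  0.18      ]
0.185 [ 0.51170493 -0.10162962  0.185     ] [ 0.41714174 -0.11077002  0.185     ]
0.19 [ 0.51143925 -0.10201663  0.19      ] [ 0.41938958 -0.11091408  0.19      ]
axis [274.59812582 248.78697257] [274.49530072 289.49628759]
(array([ 0.5095642 , -0.1033925 ,  0.19033204]), np.float64(0.004574697965106474)) (array([ 0.51161764, -0.10183545,  0.18746084]), np.float64(9.218048893585732e-05))
```

Emit:
play_rows(
  motion=[
    {"fingers":-0.2,"translation":[-0.4,0,1.5],"roll":0},
    {"fingers":-0.2,"translation":[-0.4,0,3],"roll":0},
    {"fingers":-0.2,"translation":[-0.4,0,4.5],"roll":0},
    {"fingers":-0.2,"translation":[-0.4,0,5.5],"roll":0},
    {"fingers":-0.2,"translation":[-0.4,0,6],"roll":0},
    {"fingers":-0.2,"translation":[-0.4,0,6.4],"roll":0},
    {"fingers":0,"translation":[-0.4,0,6.6],"roll":0},
    {"fingers":0.2,"translation":[-0.4,0,6.6],"roll":0},
    {"fingers":0.2,"translation":[-0.4,0,6.6],"roll":0},
    {"fingers":0.2,"translation":[-0.4,0,6.6],"roll":0},
    {"fingers":0.2,"translation":[-0.4,0,6.6],"roll":0},
    {"fingers":0.2,"translation":[-0.4,0,6.6],"roll":0},
  ],
)

```text
clock: 2.4
eef_pos: [0.4208, -0.1105, 0.1797]
tool_rot: [-0.707, 0.707, -0.0, 0.0]
ft_force: [0.3, 0.6, -0.6]
grip_width: 0.034
```

```bash
python3 - <<'E'
from workcell import bot
from h import *
o=bot.get_obs();print(o["eef_pos"],o["tool_rot"],o["ft_force"],o["grip_width"],o["clock"])
c=bot.camera("wrist");cv2.imwrite("pics/w2.png",c["pixels"][:,:,::-1])
s=bot.camera("scene");cv2.imwrite("pics/s2.png",cv2.resize(s["pixels"][100:220,220:380,::-1],(640,480),interpolation=3))
print([bot.get_obs()["ft_force"].round(2) for _ in range(3)])
E
```

```text
[ 0.42081486 -0.11054026  0.17968378] [-7.06798601e-01  7.07414702e-01 -3.67059086e-04  2.05712920e-04] [ 0.2500121   0.56027729 -0.59098926] 0.0340214333825489 2.4
[array([0.33, 0.3 , 0.5 ]), array([0.33, 0.3 , 0.5 ]), array([0.33, 0.3 , 0.5 ])]
```

View pics/w2.png

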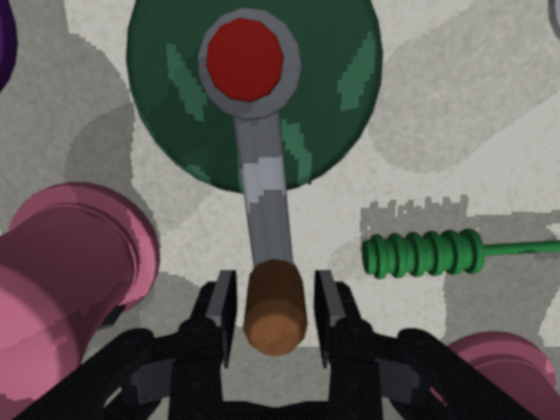

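Emit:
play_rows(
  motion=[
    {"fingers":0.34,"translation":[0,0,0],"roll":0},
    {"fingers":0.34,"translation":[0,0,0],"roll":0},
    {"fingers":0.34,"translation":[0.1,0,0],"roll":0},
    {"fingers":0.34,"translation":[0.2,0,0],"roll":0},
    {"fingers":0.34,"translation":[0.3,0,0],"roll":0},
    {"fingers":0.34,"translation":[0.4,0,0],"roll":0},
    {"fingers":0.34,"translation":[0.4,0,0],"roll":0},
    {"fingers":0.34,"translation":[0.4,0,0],"roll":0},
  ],
)

```text
clock: 3.17
eef_pos: [0.4205, -0.1146, 0.1793]
tool_rot: [-0.707, 0.708, 0.0, -0.0]
ft_force: [0.1, 0.7, 0.2]
grip_width: 0.0279
```

Emit:
play_rows(
  motion=[
    {"fingers":0.34,"translation":[0.1,0,0],"roll":0},
    {"fingers":0.34,"translation":[0.2,-0.03,0],"roll":0},
    {"fingers":0.34,"translation":[0.25,-0.03,0],"roll":0},
    {"fingers":0.34,"translation":[0.25,-0.03,0],"roll":0},
    {"fingers":0.34,"translation":[0.25,-0.03,0],"roll":0},
  ],
)

```text
clock: 3.58
eef_pos: [0.4208, -0.1171, 0.1793]
tool_rot: [-0.707, 0.708, 0.0, -0.0]
ft_force: [0.0, 2.0, 0.4]
grip_width: 0.0282
```

Emit:
play_rows(
  motion=[
    {"fingers":0.34,"translation":[0.05,0,0],"roll":0},
    {"fingers":0.34,"translation":[0.1,-0.01,0],"roll":0},
    {"fingers":0.34,"translation":[0.1,-0.01,0],"roll":0},
    {"fingers":0.34,"translation":[0.1,-0.01,0],"roll":0},
  ],
)

```text
clock: 3.92
eef_pos: [0.4209, -0.118, 0.1793]
tool_rot: [-0.707, 0.707, 0.0, -0.0]
ft_force: [-0.3, 0.8, 0.7]
grip_width: 0.0281
```

Only noise and friction so far; continuing.

Emit:
play_rows(
  motion=[
    {"fingers":0.34,"translation":[0.1,0,0],"roll":0},
    {"fingers":0.34,"translation":[0.2,-0.03,0],"roll":0},
    {"fingers":0.34,"translation":[0.25,-0.04,0],"roll":0},
    {"fingers":0.34,"translation":[0.25,-0.04,0],"roll":0},
    {"fingers":0.34,"translation":[0.25,-0.04,0],"roll":0},
  ],
)

```text
clock: 4.33
eef_pos: [0.4214, -0.1206, 0.1793]
tool_rot: [-0.707, 0.708, -0.0, 0.0]
ft_force: [-1.2, 0.6, -0.4]
grip_width: 0.0282
```

Emit:
play_rows(
  motion=[
    {"fingers":0.34,"translation":[0.1,0,0],"roll":0},
    {"fingers":0.34,"translation":[0.2,-0.03,0],"roll":0},
    {"fingers":0.34,"translation":[0.25,-0.04,0],"roll":0},
    {"fingers":0.34,"translation":[0.25,-0.04,0],"roll":0},
    {"fingers":0.34,"translation":[0.25,-0.04,0],"roll":0},
  ],
)

```text
clock: 4.75
eef_pos: [0.4216, -0.123, 0.1793]
tool_rot: [-0.707, 0.707, 0.0, 0.0]
ft_force: [-0.4, 0.2, 0.3]
grip_width: 0.0282
```

Emit:
play_rows(
  motion=[
    {"fingers":0.34,"translation":[0.1,0,0],"roll":0},
    {"fingers":0.34,"translation":[0.2,-0.03,0],"roll":0},
    {"fingers":0.34,"translation":[0.25,-0.05,0],"roll":0},
    {"fingers":0.34,"translation":[0.25,-0.05,0],"roll":0},
    {"fingers":0.34,"translation":[0.25,-0.05,0],"roll":0},
  ],
)

```text
clock: 5.17
eef_pos: [0.4219, -0.1251, 0.1793]
tool_rot: [-0.707, 0.707, 0.001, 0.0]
ft_force: [-2.4, 3.4, 1.5]
grip_width: 0.0281
```

Emit:
play_rows(
  motion=[
    {"fingers":0.34,"translation":[0,0,0],"roll":0},
    {"fingers":0.34,"translation":[0,0,0],"roll":0},
  ],
)

```text
clock: 5.33
eef_pos: [0.4219, -0.1252, 0.1792]
tool_rot: [-0.707, 0.707, 0.0, 0.0]
ft_force: [-2.0, 4.3, 2.1]
grip_width: 0.0284
```

Emit:
play_rows(
  motion=[
    {"fingers":0.34,"translation":[0,0,0],"roll":0},
  ],
)

```text
clock: 5.42
eef_pos: [0.422, -0.1253, 0.1792]
tool_rot: [-0.707, 0.707, 0.0, -0.0]
ft_force: [-2.2, 3.5, 2.3]
grip_width: 0.028
```

```bash
python3 - <<'E'
from workcell import bot
from h import *
F=[];P=[]
for i in range(4):
    c=bot.camera("wrist");o=bot.get_obs();F.append(o["ft_force"]);P.append(o["eef_pos"])
print(np.round(F,2),np.mean(P,0))
print(blobs(c,(0,170,60),(6,255,255),(170,0,330,120),((172,170,60),(180,255,255))))
cv2.imwrite("pics/w3.png",c["pixels"][:,:,::-1]);np.savez("w3.npz",**c)
E
```

```text
[[-2.46  4.28  2.32]
 [-1.78  4.27  2.44]
 [-2.34  4.86  2.14]
 [-2.4   4.16  2.46]] [ 0.42198979 -0.12533891  0.17922778]
[(np.int32(4402), array([199.54293503,  64.05815538]), array([170,  24,  69,  81]))]
```

The crank bears on the anticlockwise end at about 4 N, with the TCP at y = -0.1253. Now clockwise.

Emit:
play_rows(
  motion=[
    {"fingers":0.34,"translation":[-0.2,0,0],"roll":0},
    {"fingers":0.34,"translation":[-0.4,0.02,0],"roll":0},
    {"fingers":0.34,"translation":[-0.6,0.04,0],"roll":0},
    {"fingers":0.34,"translation":[-0.8,0.05,0],"roll":0},
    {"fingers":0.34,"translation":[-1.0,0.08,0],"roll":0},
    {"fingers":0.34,"translation":[-1.2,0.1,0],"roll":0},
    {"fingers":0.34,"translation":[-1.4,0.1,0],"roll":0},
    {"fingers":0.34,"translation":[-1.6,0.1,0],"roll":0},
    {"fingers":0.34,"translation":[-1.8,0.1,0],"roll":0},
    {"fingers":0.34,"translation":[-2.0,0.1,0],"roll":0},
    {"fingers":0.34,"translation":[-2.2,0.1,0],"roll":0},
    {"fingers":0.34,"translation":[-2.4,0.1,0],"roll":0},
    {"fingers":0.34,"translation":[-2.6,0.1,0],"roll":0},
    {"fingers":0.34,"translation":[-2.6,0.1,0],"roll":0},
    {"fingers":0.34,"translation":[-2.6,0.1,0],"roll":0},
  ],
)

```text
clock: 6.87
eef_pos: [0.4213, -0.0993, 0.1793]
tool_rot: [-0.707, 0.707, 0.0, 0.0]
ft_force: [-0.4, -0.1, -0.0]
grip_width: 0.0283
```

Emit:
play_rows(
  motion=[
    {"fingers":0.34,"translation":[-0.1,0,0],"roll":0},
    {"fingers":0.34,"translation":[-0.2,0,0],"roll":0},
    {"fingers":0.34,"translation":[-0.25,0,0],"roll":0},
    {"fingers":0.34,"translation":[-0.25,0,0],"roll":0},
    {"fingers":0.34,"translation":[-0.25,0,0],"roll":0},
  ],
)

```text
clock: 7.28
eef_pos: [0.4212, -0.097, 0.1793]
tool_rot: [-0.707, 0.707, 0.0, 0.0]
ft_force: [-0.5, -0.9, 0.4]
grip_width: 0.0283
```

Emit:
play_rows(
  motion=[
    {"fingers":0.34,"translation":[-0.1,0,0],"roll":0},
    {"fingers":0.34,"translation":[-0.2,0,0],"roll":0},
    {"fingers":0.34,"translation":[-0.25,0,0],"roll":0},
    {"fingers":0.34,"translation":[-0.25,0,0],"roll":0},
    {"fingers":0.34,"translation":[-0.25,0,0],"roll":0},
  ],
)

```text
clock: 7.7
eef_pos: [0.4213, -0.0945, 0.1793]
tool_rot: [-0.707, 0.707, 0.0, 0.0]
ft_force: [-0.4, 0.5, 0.1]
grip_width: 0.0281
```

Emit:
play_rows(
  motion=[
    {"fingers":0.34,"translation":[-0.1,0,0],"roll":0},
    {"fingers":0.34,"translation":[-0.2,0,0],"roll":0},
    {"fingers":0.34,"translation":[-0.25,0,0],"roll":0},
    {"fingers":0.34,"translation":[-0.25,0,0],"roll":0},
    {"fingers":0.34,"translation":[-0.25,0,0],"roll":0},
  ],
)

```text
clock: 8.12
eef_pos: [0.4213, -0.092, 0.1793]
tool_rot: [-0.707, 0.707, 0.0, 0.0]
ft_force: [-1.5, 0.5, 0.1]
grip_width: 0.0283
```

Emit:
play_rows(
  motion=[
    {"fingers":0.34,"translation":[-0.1,0,0],"roll":0},
    {"fingers":0.34,"translation":[-0.2,0,0],"roll":0},
    {"fingers":0.34,"translation":[-0.25,0,0],"roll":0},
    {"fingers":0.34,"translation":[-0.25,0,0],"roll":0},
    {"fingers":0.34,"translation":[-0.25,0,0],"roll":0},
  ],
)

```text
clock: 8.53
eef_pos: [0.4213, -0.0894, 0.1793]
tool_rot: [-0.707, 0.707, 0.0, 0.0]
ft_force: [0.2, -0.7, 0.2]
grip_width: 0.0281
```

```bash
python3 - <<'E'
from workcell import bot
from h import *
c=bot.camera("wrist");o=bot.get_obs();print(o["ft_force"],o["eef_pos"])
cv2.imwrite("pics/w4.png",c["pixels"][:,:,::-1])
E
```

```text
[-1.11248237 -0.50683613 -0.06123224] [ 0.42128142 -0.08947658  0.17930884]
```

View pics/w4.png

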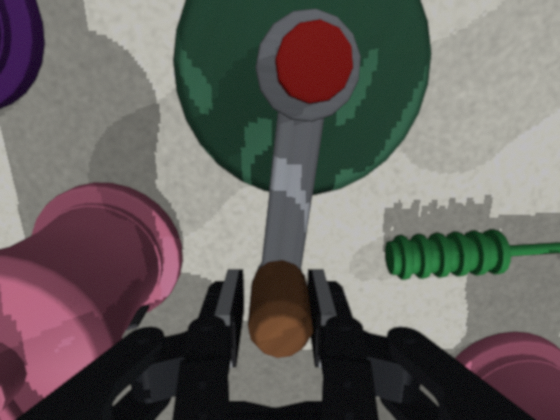

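The knob (280,325) is still caged between the jaws and following; the crank has swung past straight.

Emit:
play_rows(
  motion=[
    {"fingers":0.34,"translation":[-0.1,0,0],"roll":0},
    {"fingers":0.34,"translation":[-0.2,0,0],"roll":0},
    {"fingers":0.34,"translation":[-0.25,-0.03,0],"roll":0},
    {"fingers":0.34,"translation":[-0.25,-0.03,0],"roll":0},
    {"fingers":0.34,"translation":[-0.25,-0.03,0],"roll":0},
  ],
)

```text
clock: 9.0
eef_pos: [0.4216, -0.087, 0.1793]
tool_rot: [-0.707, 0.707, -0.0, 0.0]
ft_force: [-0.6, 0.0, -0.5]
grip_width: 0.0281
```

Emit:
play_rows(
  motion=[
    {"fingers":0.34,"translation":[-0.1,0,0],"roll":0},
    {"fingers":0.34,"translation":[-0.2,0,0],"roll":0},
    {"fingers":0.34,"translation":[-0.25,-0.04,0],"roll":0},
    {"fingers":0.34,"translation":[-0.25,-0.04,0],"roll":0},
    {"fingers":0.34,"translation":[-0.25,-0.04,0],"roll":0},
  ],
)

```text
clock: 9.42
eef_pos: [0.4218, -0.0846, 0.1793]
tool_rot: [-0.707, 0.707, -0.0, -0.0]
ft_force: [-0.9, -1.1, -0.9]
grip_width: 0.028
```

Emit:
play_rows(
  motion=[
    {"fingers":0.34,"translation":[-0.1,0,0],"roll":0},
    {"fingers":0.34,"translation":[-0.2,0,0],"roll":0},
    {"fingers":0.34,"translation":[-0.25,-0.04,0],"roll":0},
    {"fingers":0.34,"translation":[-0.25,-0.04,0],"roll":0},
    {"fingers":0.34,"translation":[-0.25,-0.04,0],"roll":0},
  ],
)

```text
clock: 9.83
eef_pos: [0.422, -0.0824, 0.1793]
tool_rot: [-0.707, 0.708, -0.0, -0.001]
ft_force: [-2.4, -4.3, -0.0]
grip_width: 0.0279
```

```bash
python3 - <<'E'
from workcell import bot
from h import *
F=[];P=[]
for i in range(5):
    c=bot.camera("wrist");o=bot.get_obs();F.append(o["ft_force"]);P.append(o["eef_pos"])
print(np.round(F,2),np.mean(F,0),np.mean(P,0),o["grip_width"])
np.savez("w5.npz",**c)
E
```

```text
[[-2.23 -4.39  0.83]
 [-2.89 -4.42  1.42]
 [-2.4  -3.5   1.3 ]
 [-3.06 -4.35  1.23]
 [-2.84 -4.74  0.88]] [-2.68599059 -4.27896617  1.13218061] [ 0.42202529 -0.08234961  0.17927756] 0.027977226478319114
```

Emit:
play_rows(
  motion=[
    {"fingers":0.34,"translation":[0.3,0,0],"roll":0},
    {"fingers":0.34,"translation":[0.6,0.03,0],"roll":0},
    {"fingers":0.34,"translation":[0.9,0.06,0],"roll":0},
    {"fingers":0.34,"translation":[1.2,0.08,0],"roll":0},
    {"fingers":0.34,"translation":[1.5,0.08,0],"roll":0},
    {"fingers":0.34,"translation":[1.8,0.08,0],"roll":0},
    {"fingers":0.34,"translation":[2.0,0.08,0],"roll":0},
    {"fingers":0.34,"translation":[2.16,0.08,0],"roll":0},
    {"fingers":0.34,"translation":[2.16,0.08,0],"roll":0},
    {"fingers":0.34,"translation":[2.16,0.08,0],"roll":0},
    {"fingers":0.38,"translation":[2.16,0.08,0],"roll":0},
    {"fingers":0.42,"translation":[2.16,0.08,0],"roll":0},
    {"fingers":0.46,"translation":[2.16,0.08,0],"roll":0},
    {"fingers":0.46,"translation":[2.16,0.08,0],"roll":0},
    {"fingers":0.46,"translation":[2.16,0.08,0],"roll":0},
  ],
)

```text
clock: 11.33
eef_pos: [0.4216, -0.1035, 0.1795]
tool_rot: [-0.707, 0.707, -0.0, 0.0]
ft_force: [-0.5, 1.3, 3.2]
grip_width: 0.0239
```

Emit:
play_rows(
  motion=[
    {"fingers":0.35,"translation":[0,0,0],"roll":0},
    {"fingers":0.2,"translation":[0,0,0],"roll":0},
    {"fingers":0,"translation":[0,0,0],"roll":0},
    {"fingers":0,"translation":[0,0,0],"roll":0},
    {"fingers":0,"translation":[0,0,0],"roll":0},
    {"fingers":0,"translation":[0,0,-0.5],"roll":0},
    {"fingers":0,"translation":[0,0,-2],"roll":0},
    {"fingers":0,"translation":[0,0,-4],"roll":0},
    {"fingers":0,"translation":[0,0,-6.5],"roll":0},
    {"fingers":0,"translation":[0,0,-6.5],"roll":0},
    {"fingers":0,"translation":[0,0,-6.5],"roll":0},
    {"fingers":0,"translation":[0,0,-6.5],"roll":0},
  ],
)

```text
clock: 12.33
eef_pos: [0.4214, -0.1036, 0.2442]
tool_rot: [-0.707, 0.708, 0.0, -0.0]
ft_force: [-0.3, -0.4, 0.6]
grip_width: 0.0426
```

```bash
python3 - <<'E'
from workcell import bot
from h import *
o=bot.get_obs();print(o["eef_pos"],o["ft_force"],o["grip_width"],o["clock"])
c=bot.camera("wrist");np.savez("w6.npz",**c);cv2.imwrite("pics/w6.png",c["pixels"][:,:,::-1])
r=blobs(c,(0,170,60),(6,255,255),(200,30,340,130),((172,170,60),(180,255,255)));b=blobs(c,(4,90,25),(18,255,200),(235,200,330,275));print(r,b)
for z in(.182,.187):print(plane(c,max(r,key=lambda t:t[0])[1],z))
print(plane(c,[max(b,key=lambda t:t[0])[1][0],248],.193), proj(c,o["eef_pos"]+[0,0,-.053]))
E
```

```text
[ 0.42138457 -0.10362057  0.24416221] [-0.3380809  -0.35279348  0.57902808] 0.04257759102227792 12.3333
[(np.int32(1861), array([269.92262225,  73.02256851]), array([247,  48,  47,  51]))] [(np.int32(1933), array([274.35747543, 244.06466632]), array([254, 215,  42,  58]))]
[ 0.51196111 -0.10142332  0.182     ]
[ 0.51173088 -0.10148918  0.187     ]
[ 0.42276725 -0.10350613  0.193     ] [274.57478981 248.92817774]
```

View pics/w6.png

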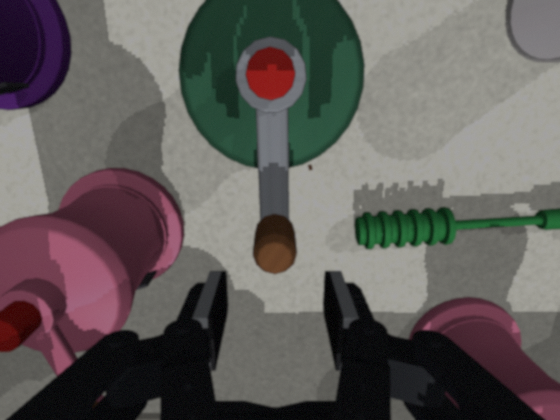

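The crank stayed where it was left (knob 274,244). The plug is at (270,73), which gives (0.512, -0.1015). Next I'll go above it with the jaws shut.

Emit:
play_rows(
  motion=[
    {"fingers":1,"translation":[0,-2,0],"roll":0},
    {"fingers":1,"translation":[-0.1,-5,0],"roll":0},
    {"fingers":1,"translation":[-0.2,-8,0],"roll":0},
    {"fingers":1,"translation":[-0.2,-9.05,0],"roll":0},
    {"fingers":1,"translation":[-0.2,-9.05,0],"roll":0},
    {"fingers":1,"translation":[-0.2,-9.05,0],"roll":0},
    {"fingers":1,"translation":[-0.2,-9.05,1.5],"roll":0},
    {"fingers":1,"translation":[-0.2,-9.05,3],"roll":0},
    {"fingers":1,"translation":[-0.2,-9.05,3.8],"roll":0},
    {"fingers":1,"translation":[-0.2,-9.05,3.8],"roll":0},
    {"fingers":1,"translation":[-0.2,-9.05,3.8],"roll":0},
  ],
)

```text
clock: 13.3
eef_pos: [0.511, -0.1017, 0.2062]
tool_rot: [-0.707, 0.708, 0.001, -0.0]
ft_force: [0.4, 0.1, 0.6]
grip_width: -0.0
```

Emit:
play_rows(
  motion=[
    {"fingers":1,"translation":[0,0,0.2],"roll":0},
    {"fingers":1,"translation":[0,0,0.4],"roll":0},
    {"fingers":1,"translation":[0,0,0.6],"roll":0},
    {"fingers":1,"translation":[0,0,0.8],"roll":0},
    {"fingers":1,"translation":[0,0,0.8],"roll":0},
    {"fingers":1,"translation":[0,0,0.8],"roll":0},
  ],
)

```text
clock: 13.8
eef_pos: [0.5124, -0.1018, 0.1987]
tool_rot: [-0.707, 0.707, -0.0, 0.0]
ft_force: [-0.4, 0.1, 3.4]
grip_width: -0.0003
```

Emit:
play_rows(
  motion=[
    {"fingers":1,"translation":[0,0,0.1],"roll":0},
    {"fingers":1,"translation":[0,0,0.2],"roll":0},
    {"fingers":1,"translation":[0,0,0.3],"roll":0},
    {"fingers":1,"translation":[0,0,0.4],"roll":0},
    {"fingers":1,"translation":[0,0,0.4],"roll":0},
  ],
)

```text
clock: 14.22
eef_pos: [0.5127, -0.1019, 0.1977]
tool_rot: [-0.707, 0.707, -0.002, 0.001]
ft_force: [-5.6, 0.4, 19.0]
grip_width: -0.0001
```

Emit:
play_rows(
  motion=[
    {"fingers":1,"translation":[0,0,-1],"roll":0},
    {"fingers":1,"translation":[0,0,-3],"roll":0},
    {"fingers":1,"translation":[0,0,-5],"roll":0},
    {"fingers":1,"translation":[0,3,-5],"roll":0},
    {"fingers":0,"translation":[0.1,6,-5],"roll":0},
    {"fingers":0,"translation":[0.2,9.05,-5],"roll":0},
    {"fingers":0,"translation":[0.2,9.05,-5],"roll":0},
    {"fingers":0,"translation":[0.2,9.05,-5],"roll":0},
    {"fingers":0,"translation":[0.2,9.05,-5],"roll":0},
    {"fingers":0,"translation":[0.2,9.05,-5],"roll":0},
  ],
)

```text
clock: 15.05
eef_pos: [0.4226, -0.1037, 0.2444]
tool_rot: [-0.707, 0.707, -0.0, 0.0]
ft_force: [0.1, -0.8, -0.0]
grip_width: 0.0426
```

```bash
python3 - <<'E'
from workcell import bot
from h import *
o=bot.get_obs();print(o["eef_pos"],o["ft_force"],o["clock"])
c=bot.camera("wrist");s=bot.camera("scene")
r=blobs(c,(0,170,60),(6,255,255),(200,30,340,130),((172,170,60),(180,255,255)));b=blobs(c,(4,90,25),(18,255,200),(235,200,330,275));print(r,b)
print(plane(c,[max(b,key=lambda t:t[0])[1][0],248],.193))
w=np.load("w6.npz");S=np.load("scene0.npz")
f=lambda i,a,b2,c2,d:cv2.resize(np.ascontiguousarray(i[a:b2,c2:d,::-1]),(400,400),interpolation=3)
w1=f(w["pixels"],20,130,215,325);w2=f(c["pixels"],20,130,215,325)
cv2.imwrite("pics/cmp.png",cv2.resize(np.hstack([w1,w2]),(800,400)))
u=[max(blobs(x,(0,150,60),(6,255,255),(245,145,275,175),((172,150,60),(180,255,255))),key=lambda t:t[0]) for x in(S,s)];print(u)
E
```

```text
[ 0.42258358 -0.10369658  0.24435899] [ 0.1359972  -0.80529312 -0.02858415] 15.05
[(np.int32(1683), array([270.07011289,  76.4016637 ]), array([248,  53,  45,  48]))] [(np.int32(1923), array([274.19396776, 245.925117  ]), array([254, 217,  41,  58]))]
[ 0.42392539 -0.10351848  0.193     ]
[(np.int32(65), array([258.67692308, 161.01538462]), array([255, 157,   9,   9])), (np.int32(65), array([258.87692308, 162.04615385]), array([255, 158,   9,   9]))]
```

View pics/cmp.png

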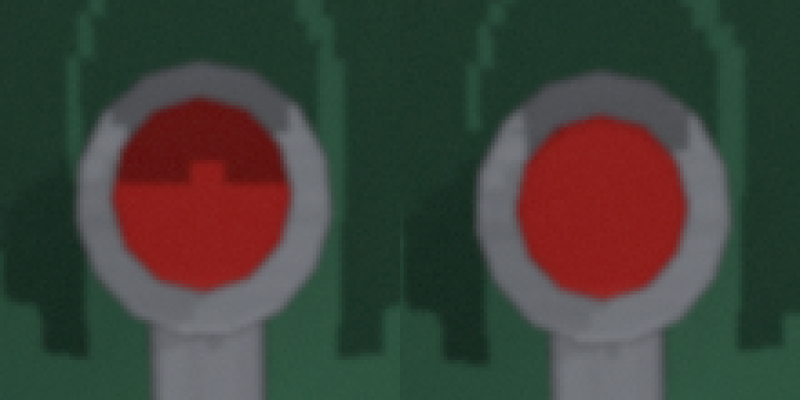

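```bash
python3 -c "
from workcell import bot
print(bot.job_done())"
```

```text
the job is handed in; nothing more can be done
None
```

I rocked the green mill's crank to both ends of its play, left it in the middle, pushed the red plug home and handed the job in at about 15 s. No verdict was reported.

- **Free play:** I caged the knob loosely between the jaws. The crank bore on the drive at about 4.2 N anticlockwise (tool at y = -0.1253) and about 4.3 N clockwise (y = -0.0823), averaged over several readings. Both are well under the 8 N at which the burrs turn.
- **Middle:** The mean of the two ends is y = -0.1038. I closed the jaws there to centre the knob, with the tool reading -0.1035. The wrist camera put the knob at -0.1035 both before and after the plug was pushed.
- **Plug:** I pushed it with the jaws shut. The force was about 3.4 N on the way and 19 N at the solid stop. The plug's top looked about 5% smaller afterwards, which fits roughly 8 mm of travel, give or take 2 mm. I did not measure the travel directly.
- **Other checks:** The plug top was higher than I first estimated (about 0.19 m, not 0.18 m), so the push began earlier than planned, with no harm seen. The gripper was clear of everything at the end. I noticed no contact with the bystanders, but I did not measure their positions again.

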